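# Refit the inner lid of the air filter and lift off the dented outer cover

### The job

The filter bowl in the vise needs its steel inner lid back on, but the dented outer cover that is nested on the lid has to come off for straightening. Pick up lid and cover together by the inner lid's wing grip, turn them so that the lid's tab lies over the middle of the bowl's spout, lower (do not drop) the lid fully home and level on the bowl, and let go of the wing. Then take the outer cover by its collar, lift it alone about 10 cm above the seated lid without disturbing the lid, and finish while still holding it there, level; leave the plug rack, socket and feeler gauge where they are.

Things in the scene. Friction and masses are not known exactly. Their poses are not given: they have to be found in the camera images.
- wing (a point): Centre of the wing grip on top of the loose steel inner lid: a block 28 long (point x) x 14 wide (point y) x 30 mm high on the lid's axis (point z, up). Pinch it across the 14 mm from above with the fingertips above the outer cover's collar, whose top is 19 mm below the point; this carries the nested cover along. 61 mm above the bench at the start, 53 mm above seat when seated.
- tab (a point): Top of the inner lid's pointer tab, a dark steel tongue 16 mm wide and 3.5 mm thick reaching out to 80 mm from the lid's axis along the lid's +x (20 mm past the cover's edge). The point lies 65 mm from the axis and 49.5 mm below wing. Axes as wing.
- collar (a point): Centre of the collar on the loose dented aluminium outer cover: an upright tube 50 mm outside, 40 mm inside diameter, 20 mm high, open so that the wing stands up through it with 4 mm to spare all round. Grip it across the outside, any direction, from above, fingertips just above the cover's plate (10 mm below the point); the wing then reaches 44 mm above the point between the fingers.
- seat (a point): Centre of the mouth of the round aluminium air-filter bowl at rim height, 120 mm above the bench. Fixed, clamped in the vise. Rim 102 mm outside, 94 mm inside diameter; the lid's spigot goes in and its flange rests on the rim. Site x points horizontally to the spout, z up.
- spout (a point): Centre of the top face of the bowl's square inlet spout, 69.5 mm out from the bowl's axis along +x of seat and 10 mm below the rim. The spout is 32 mm wide and reaches to 91 mm from the axis. Axes as seat.
- inner_lid: The whole inner lid, 250 g; origin at the bottom of its spigot, on which it stands, 61 mm below wing. Spigot radius 43 mm (38 at its foot), 8 mm deep; flange radius 54 mm, from 8 to 18 mm above the origin; on it a 14 mm round stem carries the wing.
- outer_cover: The whole outer cover, 150 g; origin at the centre of its plate's underside, 14 mm below collar, resting on the inner lid's flange. Flat ring plate 120 mm across, 4 mm thick; a skirt hangs 5 mm lower round the flange with 3 mm play. Nested, collar is 29 mm below wing.
- vise: Grey bench vise with the bowl, fixed; origin on the bench under the bowl's axis, 120 mm below seat. About 90 mm wide (handle bar 126 mm), reaching 150 mm to its -x and 91 mm to its +x, all lower than the bowl's rim.
- plug_rack: Bystander: pine block 50 x 120 x 30 mm with three upright spark plugs, 76 mm high in all; origin at the centre of its underside.
- plug_socket: Bystander: chrome spark plug socket standing upright, 26 mm diameter, 60 mm high; origin at the centre of its underside.
- feeler_gauge: Bystander: red feeler gauge lying flat, 90 x 20 x 12 mm, long along its x axis; origin at the centre of its underside.
Not all that is in view belongs to the job. There is more than one size of the inner_lid; the job needs the smallest.

How it is judged (in metres and radians):
On the way, in this order (a step that is already met when the one before it is completed fails the run):
1. inner lid and outer cover lifted clear of the bench together, still nested, held by the inner lid (height (world z) of wing above 0.085 m and z of collar in the frame of wing between -0.034 and -0.024 m and horizontal distance between collar and wing below 0.008 m and contact force between the fingers and inner_lid above 1 N), for 0.2 s.
2. inner lid fully seated on the bowl, tab over the spout, outer cover still nested on it, the wing let go (z of wing in the frame of seat between 0.05 and 0.0555 m and horizontal distance between wing and seat below 0.007 m and angle between wing's own z axis and vertical below 0.06 rad and x of tab in the frame of seat above 0.05 m and y of tab in the frame of seat between -0.009 and 0.009 m and z of collar in the frame of wing between -0.034 and -0.024 m and horizontal distance between collar and wing below 0.008 m and contact force between the fingers and inner_lid below 0.1 N and contact force between the fingers and outer_cover below 0.1 N), for 0.2 s.
At the end, for the whole second after the job is handed in: Inner lid at rest, untouched, home on the bowl (7 mm sideways, 3 mm high, 0.06 rad tilt), tab middle within 9 mm of the spout's centre line; outer cover held still in the fingers at least 80 mm above its nested place, tilt under 0.2 rad, touching neither lid nor bowl (z of wing in the frame of seat between 0.05 and 0.0555 m and horizontal distance between wing and seat below 0.007 m and angle between wing's own z axis and vertical below 0.06 rad and x of tab in the frame of seat above 0.05 m and y of tab in the frame of seat between -0.009 and 0.009 m and z of collar in the frame of seat above 0.104 m and angle between collar's own z axis and vertical below 0.2 rad and contact force between the fingers and outer_cover above 1 N and contact force between each of outer_cover, the arm, the fingers and inner_lid below 0.1 N and contact force between outer_cover and vise below 0.1 N and linear speed of outer_cover below 0.03 m/s and linear speed of inner_lid below 0.02 m/s); the arm keeps its last pose, push and grip.
It fails at once if the inner lid is off the bowl in the air without being held (dropped, or dragged up with the cover) (z of wing in the frame of seat above 0.065 m and contact force between the fingers and inner_lid below 0.05 N).
It fails at once if the plug rack moved more than 30 mm (distance of plug_rack from where it was at the start of the episode above 0.03 m).
It fails at once if the spark plug socket moved more than 30 mm (distance of plug_socket from where it was at the start of the episode above 0.03 m).
It fails at once if the feeler gauge moved more than 30 mm (distance of feeler_gauge from where it was at the start of the episode above 0.03 m).
It also fails if it takes over 58 s, if anything falls off the work surface, if the arm or the gripper's body presses on something with over 40 N, if the wrist force passes 120 N, or if a joint passes its speed limit or range.

### The arm

A 6-joint arm with a two-finger parallel gripper is mounted at the origin on the work surface. World frame = base frame: x ahead of the robot, y to its left, z up, the work surface at z = 0. Lengths are in m, angles in degrees, forces in N, time in s.
With the tool pointing down it reaches from about 0.375 to 0.9 m from the base axis. Payload 3.1 kg.
Tool frame: the origin (TCP) lies on the centre line of the jaws, within the pads' length; the fingertips stand 14 mm ahead of it and the grasp point (between the pads) lies 5 mm behind it (bot.tips_ahead is the distance from the TCP to the fingertips, in m); z points along the fingers, y is the line along which they close (so a half turn about z gives the same grasp; the last joint's range is limited). The gripper opens to 87 mm and grips with 3 to 60 N. Pads are 19 mm wide; open, the fingers measure 117 mm over their backs; the gripper's body (75 mm by 190 mm) begins 51 mm behind the grasp point.
Start: joints at [62.137, 30.224, 82.088, -0, 67.689, -10.227], TCP at [0.189, 0.596, 0.237] pointing down, gripper open.
Joint ranges: [-176.69, 176.69], [-43.24, 126.21], [12.49, 139.97], [-82, 262], [0, 151.66], [-163.58, 163.58]. Speed limits (degrees/s): [159.86, 159.86, 180, 180, 180, 180].

### API

Orientations are given as a 3x3 rotation matrix whose columns are the frame's x, y, z axes.
In Python, from rig import bot gives the robot as it stands.
- The arm moves only by the tool play_rows, never from a script. Its argument "moves" is a list that holds one entry, the list of rows, each a list of 6 numbers: the shift along the tool's x, y, z in mm, then the turn, a rotation vector about the tool's x, y, z in rad. A call has 1 to 5 rows; each row shifts and turns the commanded pose from where the row before left it, along the tool's axes as they then stand; what a row does not reach is not made up. A row lasts 1/10 s, in which the tool goes at most 50 mm and 8.59 degrees, less where a joint would pass 70% of its speed; a pose out of reach is approached as far as the arm can. A call with a gripper value outside its range is refused whole. "fingers" is the opening, from -1 (shut) to 1 (fully open), set as the call begins (left out, the last holds). The fingers move at their own pace and stop on an object; the grip force is fixed at half the most. Time passes only in rows, so rows that do not move let the fingers close. It gives the time, the measured TCP pose, the force, the opening and the grip force at its end, in the units of the state.
- bot.read_state(): the state, without advancing time (a new reading comes with each control period).
- bot.capture(name): name is "scene" or "top" or "wrist"; returns a dict with "image" (480x640x3 uint8, blue, green, red), "fx", "fy", "cx", "cy" (pixels), "distortion" ([k1, k2, p1, p2, k3] as OpenCV has them; the pictures are not rectified), "R" (3x3) and "t" (3): a world point X has camera coordinates R X + t. Camera axes: x right, y down, z forward; pixel columns grow to the right and rows downward; lengths in m; the calibration is good to about 2 mm. A picture is of the moment at which its call begins. There is no depth.
- bot.hand_in(): hands the job in; it is judged then, once.
Trained networks look in a picture, given as the dict that the camera call returned (one of the last four; its "shot" number tells which), for a name from the list of things; names that differ only in an ending like _2 or _b are one class to them, and where a whole thing is asked for, a point or a joint stands for the part that bears it (a point fixed in the world has none). Each returns a list of dicts, best first, with "confidence" (0 to 1); they miss things now and then, are a little off and sometimes report something else, mostly with a low value. They report only what shows in the picture. A call takes as long as a camera call. They do not tell look-alikes from the thing itself.
- bot.search_frame(picture, query): "centre" ([column, row] in pixels, amid what is visible of it).
- bot.silhouettes(picture, query): "pixels" (480x640 bool, what is visible of it) and "centre" ([column, row] in pixels, amid what is visible of it).
- bot.pinpoint(picture, query): "centre" ([column, row] in pixels: a listed point, or the origin of a listed thing).
The state is a dict: "time_s": time; "joint_positions": joint angles; "qvel": joint speeds; "tau": joint torques, N m; "position": TCP position; "tcp_rot": TCP orientation; "force": force on the tool from outside, world axes, zero at the start; "moment": the same for the moment, N m; "opening": opening from 0.0 (shut) to 1.0 (fully open); "grasp_force": force on a finger pad.
Only numpy, scipy, OpenCV 4.12 (cv2) and the standard library are available. Lean on these libraries where they do the work, as an engineer would, in place of code of your own. Each camera call takes 0.05 s, during which the arm holds its last target. There are 200 camera calls.

## Working session

There is one attempt and no reset: what is moved stays moved. The work goes in short steps, Python scripts to look and compute and a tool call to move; the robot and the scene stay as the last step left them, time stands still between calls to the robot, and variables do not carry over. Pictures are saved under pics/ and viewed, at most 10 in all, crops included, and the job is handed in when it is done.

Besides the shell and the picture viewer there is one more tool, called after ">>>" as name([rows], argument=value, ...), one row to a line, values as JSON. play_rows: Moves the arm, as the interface text tells. Its arguments: {"type":"object","properties":{"moves":{"type":"array","items":{"type":"array","items":{"type":"array","items":{"type":"number"}}}},"fingers":{"type":"number"}},"required":["moves"]}

```bash
mkdir -p pics; ls
cat > h.py <<'E'
import numpy as np, cv2
from rig import bot
def ray(p,uv):
    K=np.array([[p["fx"],0,p["cx"]],[0,p["fy"],p["cy"]],[0,0,1.]])
    n=cv2.undistortPoints(np.array([[uv]],float),K,np.array(p["distortion"],float))[0,0]
    R=np.array(p["R"]);t=np.array(p["t"])
    return -R.T@t, R.T@np.array([n[0],n[1],1.])
def atz(p,uv,z):
    c,d=ray(p,uv); return c+d*(z-c[2])/d[2]
def proj(p,X):
    K=np.array([[p["fx"],0,p["cx"]],[0,p["fy"],p["cy"]],[0,0,1.]])
    return cv2.projectPoints(np.array([X],float),cv2.Rodrigues(np.array(p["R"]))[0],np.array(p["t"],float),K,np.array(p["distortion"],float))[0][0,0]
def tri(obs):
    A=np.zeros((3,3));b=np.zeros(3)
    for p,uv in obs:
        c,d=ray(p,uv);d=d/np.linalg.norm(d);M=np.eye(3)-np.outer(d,d);A+=M;b+=M@c
    return np.linalg.solve(A,b)
E
python3 - <<'E'
from h import *
np.set_printoptions(precision=4,suppress=True)
Z=dict(wing=.061,tab=.0115,collar=.032,seat=.12,spout=.11,plug_rack=0,plug_socket=0,feeler_gauge=0,vise=0)
ims=[]
for n in("scene","top"):
    p=bot.capture(n);cv2.imwrite(f"pics/{n}0.png",p["image"])
    for q,z in Z.items():
        for r in bot.pinpoint(p,q)[:4]:
            print(n,q,round(r["confidence"],2),np.round(r["centre"],1),atz(p,r["centre"],z))
E
```

```text
pics
scene wing 0.94 [362.9 137.6] [ 0.2807 -0.2685  0.061 ]
scene wing 0.64 [293.8 203.1] [ 0.5182 -0.1463  0.061 ]
scene tab 0.92 [263.8 218.2] [ 0.5692 -0.1837  0.0115]
scene tab 0.85 [146.5 245.2] [ 0.7971 -0.2227  0.0115]
scene tab 0.75 [323.8 162.8] [ 0.3725 -0.2852  0.0115]
scene collar 0.82 [294.7 214.1] [ 0.5177 -0.1452  0.032 ]
scene seat 0.83 [374.7 332.3] [0.5663 0.2011 0.12  ]
scene spout 0.76 [328.1 342.8] [0.6278 0.1794 0.11  ]
scene plug_rack 0.66 [231.6 341.7] [ 0.7312  0.0454 -0.    ]
scene plug_socket 0.71 [333.9 282.5] [0.522  0.0196 0.    ]
scene plug_socket 0.64 [377.4 332.3] [0.5108 0.1456 0.    ]
scene feeler_gauge 0.78 [281.4 290.8] [ 0.6143 -0.0092  0.    ]
scene vise 0.91 [365.3 370.8] [0.5666 0.1949 0.    ]
scene vise 0.19 [290.9 218.6] [ 0.5164 -0.1672  0.    ]
top wing 0.94 [415.2 335. ] [ 0.2948 -0.2378  0.061 ]
top wing 0.78 [369.2 232.4] [ 0.5191 -0.146   0.061 ]
top wing 0.57 [399.2 143.5] [ 0.7149 -0.2204  0.061 ]
top tab 0.91 [391.2 110.3] [ 0.8075 -0.215   0.0115]
top tab 0.86 [431.5 299. ] [ 0.3683 -0.2882  0.0115]
top tab 0.66 [385.4 208.6] [ 0.5766 -0.1912  0.0115]
top collar 0.81 [367.6 233.5] [ 0.5191 -0.1459  0.032 ]
top seat 0.8 [203.8 211.9] [0.5661 0.2018 0.12  ]
top seat 0.44 [289.2 234.1] [0.5152 0.0259 0.12  ]
top spout 0.86 [215.1 179.7] [0.6349 0.1794 0.11  ]
top plug_rack 0.94 [280.2 146. ] [0.7316 0.0462 0.    ]
top plug_rack 0.25 [213.8 181. ] [0.6533 0.2022 0.    ]
top plug_socket 0.62 [291.4 233. ] [0.5274 0.0249 0.    ]
top feeler_gauge 0.93 [304.6 189.8] [ 0.6266 -0.008   0.    ]
top feeler_gauge 0.53 [215.9 217.7] [0.5675 0.1981 0.    ]
top vise 0.9 [212.9 216.4] [0.5707 0.205  0.    ]
top vise 0.35 [386.  207.1] [ 0.5815 -0.1945  0.    ]
```

View pics/scene0.png

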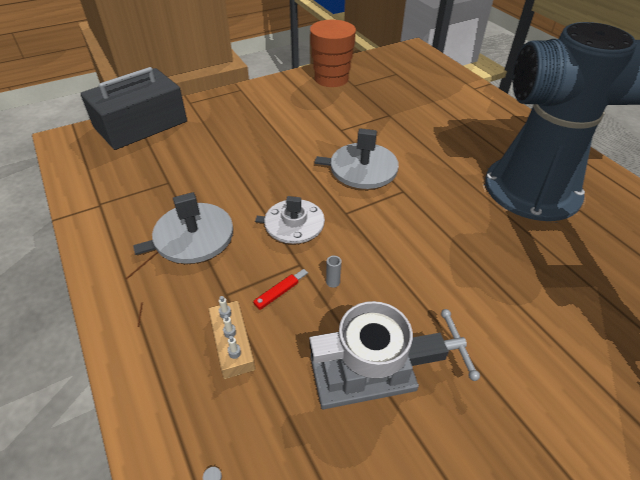

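View pics/top0.png

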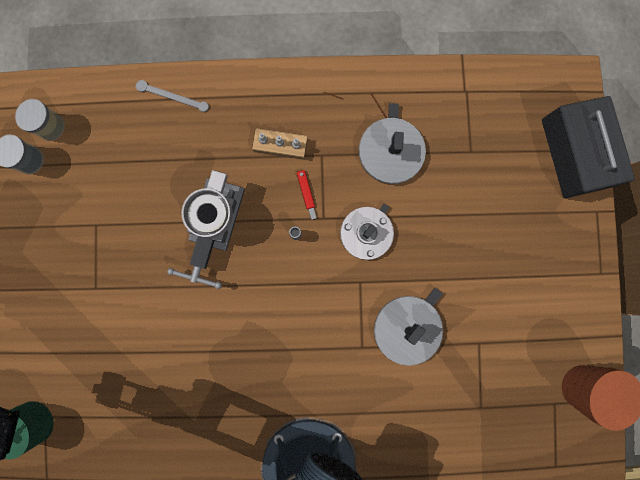

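The covered lid (scene 294,213; top 368,233) is the smallest of the three; the bowl is at top (205,212) with its spout up-right of centre (216,180). The two bare discs are larger decoys.

```bash
cat >> h.py <<'E'
def plan(P,yaw=None):
    """remaining shift in current tool axes (mm), then yaw turn: tool y axis line along world angle yaw (deg)"""
    s=bot.read_state();R=np.array(s["tcp_rot"]);d=R.T@(np.array(P)-s["position"])*1000
    print("t",s["time_s"],"pos",np.round(s["position"],4),"open",s["opening"],"gf",s["grasp_force"],"F",np.round(s["force"],1),"q6",np.round(s["joint_positions"][5],1))
    w=R.T@np.cross(R[:,2],[0,0,-1]); print("tilt fix rotvec",np.round(w,4))
    print("shift mm",np.round(d,1))
    a=np.degrees(np.arctan2(R[1,1],R[0,1]))
    if yaw is not None:
        e=(yaw-a+90)%180-90; print("tool y at",round(a,2),"turn world deg",round(e,2),"=> tool rz rad",round(-np.radians(e),4))
E
python3 - <<'E'
from h import *
print(np.round(bot.read_state()["tcp_rot"],3))
plan([.519,-.146,.22],52)
p=bot.capture("wrist");R=np.array(p["R"]);s=bot.read_state();print("cam in tool",np.round(np.array(s["tcp_rot"]).T@(-R.T@p["t"]-s["position"]),3), np.round(np.array(s["tcp_rot"]).T@R.T,2))
E
```

```text
[[-0.953  0.303  0.   ]
 [ 0.303  0.953  0.   ]
 [ 0.     0.    -1.   ]]
t 1.0 pos [0.1893 0.5956 0.2366] open 1.0012024107164277 gf 0.0 F [-0.2 -0.2  0.2] q6 -10.2
tilt fix rotvec [ 0. -0. -0.]
shift mm [-538.9 -606.9   16.5]
tool y at 72.36 turn world deg -20.36 => tool rz rad 0.3554
cam in tool [ 0.075  0.001 -0.148] [[-0.   -0.96 -0.27]
 [ 1.   -0.   -0.  ]
 [ 0.   -0.27  0.96]]
```

>>> play_rows([
  [[-16,-18,0,0,0,0],[-32,-36,0,0,0,0],[-32,-36,0,0,0,0],[-32,-36,0,0,0,0],[-32,-36,0,0,0,0]],
], fingers=1)

```text
time_s: 1.55
position: [0.2779, 0.3961, 0.2367]
tcp_rot: [[-0.953, 0.302, 0.001], [0.302, 0.953, 0.0], [-0.001, 0.001, -1.0]]
force: [0.8, -0.1, 0.4]
opening: 1.004
grasp_force: 0.0
```

>>> play_rows([
  [[-32,-36,0,0,0,0],[-32,-36,0,0,0,0],[-32,-36,0,0,0,0],[-32,-36,0,0,0,0],[-32,-36,0,0,0,0]],
])

```text
time_s: 2.05
position: [0.3761, 0.1759, 0.2369]
tcp_rot: [[-0.953, 0.303, 0.001], [0.303, 0.953, 0.0], [-0.001, 0.001, -1.0]]
force: [0.7, 0.1, -1.1]
opening: 0.998
grasp_force: 0.0
```

>>> play_rows([
  [[-32,-36,0,0,0,0],[-32,-36,0,0,0,0],[-32,-36,0,0,0,0],[-32,-36,0,0,0.0,0],[-16,-18,0,0,0,0]],
])

```text
time_s: 2.55
position: [0.4659, -0.0243, 0.237]
tcp_rot: [[-0.952, 0.306, 0.003], [0.306, 0.952, -0.002], [-0.003, -0.001, -1.0]]
force: [0.2, 0.1, 0.4]
opening: 1.0
grasp_force: 0.0
```

Run:
```python
from h import *
plan([.519,-.146,.22],52)
```

```text
t 2.55 pos [ 0.4659 -0.0243  0.237 ] open 0.9998325131690234 gf 0.0 F [0.2 0.1 0.4] q6 -88.9
tilt fix rotvec [-0.0006  0.0035  0.    ]
shift mm [-87.8 -99.6  17.4]
tool y at 72.18 turn world deg -20.18 => tool rz rad 0.3522
```

>>> play_rows([
  [[-29,-33,0,0,0,0],[-29,-33,0,0,0,0],[-29,-33,0,0,0.0,0],[0,0,0,0,0.0,0.117],[0,0,0,0,0.0,0.117]],
])

```text
time_s: 3.05
position: [0.5171, -0.143, 0.2364]
tcp_rot: [[-0.853, 0.522, 0.0], [0.522, 0.853, -0.0], [-0.0, 0.0, -1.0]]
force: [-0.1, 0.3, -0.7]
opening: 1.002
grasp_force: 0.0
```

>>> play_rows([
  [[0,0,0,0,0.0,0.117],[0,0,0,0,0.0,0],[0,0,0,0,0.0,0]],
])

```text
time_s: 3.35
position: [0.5165, -0.1411, 0.2366]
tcp_rot: [[-0.792, 0.61, 0.0], [0.61, 0.792, -0.0], [-0.0, 0.0, -1.0]]
force: [0.2, -0.6, 1.0]
opening: 1.001
grasp_force: 0.0
```

Run:
```python
from h import *
np.set_printoptions(precision=4,suppress=True)
plan([.519,-.146,.22],52)
p=bot.capture("wrist");cv2.imwrite("pics/w1.png",p["image"])
for q,z in dict(wing=.061,tab=.0115,collar=.032).items():
    for r in bot.pinpoint(p,q)[:2]: print(q,round(r["confidence"],2),np.round(r["centre"],1),atz(p,r["centre"],z))
for z,q in ((.076,"wing"),(.0115,"tab")):
  for m in bot.silhouettes(p,q)[:1]:
    print(q,"sil centre",m["centre"],atz(p,m["centre"],z))
```

```text
t 3.35 pos [ 0.5165 -0.1411  0.2366] open 1.0010828201526292 gf 0.0 F [ 0.2 -0.6  1. ] q6 -79.6
tilt fix rotvec [ 0.      0.0002 -0.    ]
shift mm [-4.9 -2.3 16.6]
tool y at 52.4 turn world deg -0.4 => tool rz rad 0.0069
wing 0.83 [314.3 228.1] [ 0.5203 -0.1469  0.061 ]
wing 0.56 [37.3 68.6] [ 0.2819 -0.2412  0.061 ]
tab 0.76 [ 97.8 183.1] [ 0.3663 -0.2933  0.0115]
tab 0.68 [315.  275.8] [ 0.5697 -0.1848  0.0115]
wing sil centre [371.7, 369.3] [ 0.6533 -0.1841  0.076 ]
tab sil centre [315.1, 219.7] [ 0.5237 -0.1491  0.0115]
```

View pics/w1.png

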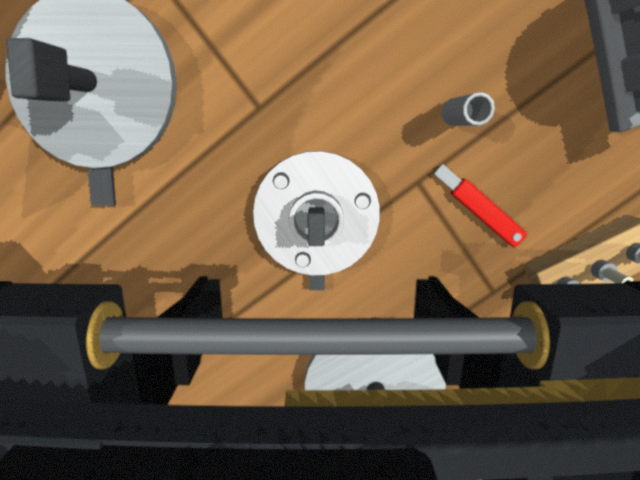

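Wrist view: the cover is centred at (316,213), the wing top at (316,228), and the tab at (316,283) points straight down the picture, so the tool is already aligned. Descending.

>>> play_rows([
  [[-3,-1.1,15,0,0,0],[-3,-1.1,30,0,0,0],[0,0,35,0,0.0,0],[0,0,35,0,0.0,0.0],[0,0,30,0,0.0,0.0]],
])

```text
time_s: 4.15
position: [0.5197, -0.1464, 0.0901]
tcp_rot: [[-0.791, 0.612, -0.0], [0.612, 0.791, 0.0], [0.0, -0.0, -1.0]]
force: [0.5, 0.4, 0.1]
opening: 1.001
grasp_force: 0.0
```

>>> play_rows([
  [[0,0,20,0,0,0],[0,0,10,0,0,0],[0,0,0,0,0.0,0],[0,0,0,0,0.0,0.0]],
])

```text
time_s: 4.55
position: [0.5205, -0.1468, 0.0622]
tcp_rot: [[-0.791, 0.612, 0.001], [0.612, 0.791, -0.001], [-0.001, 0.0, -1.0]]
force: [0.2, 0.5, 0.7]
opening: 0.998
grasp_force: 0.0
```

Run:
```python
from h import *
plan([.520,-.1466,.061],52.5)
p=bot.capture("wrist");cv2.imwrite("pics/w2.png",p["image"])
```

```text
t 4.55 pos [ 0.5205 -0.1468  0.0622] open 0.9976657596075159 gf 0.0 F [0.2 0.5 0.7] q6 -79.9
tilt fix rotvec [ 0.0002  0.0012 -0.    ]
shift mm [ 0.5 -0.1  1.2]
tool y at 52.26 turn world deg 0.24 => tool rz rad -0.0041
```

View pics/w2.png

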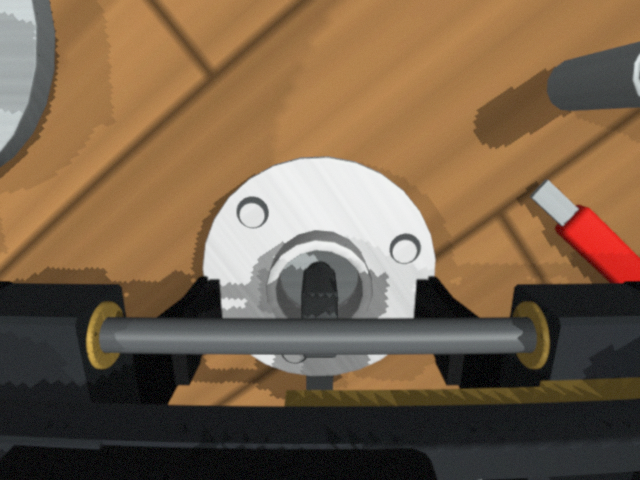

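The wing (319,290) is centred between the fingers and square with them. Closing.

>>> play_rows([
  [[0,0,0.5,0,0,0],[0,0,0,0,0,0],[0,0,0,0,0,0],[0,0,0,0,0,0],[0,0,0,0,0,0]],
], fingers=-1)

```text
time_s: 5.1
position: [0.5199, -0.1466, 0.0612]
tcp_rot: [[-0.791, 0.612, 0.0], [0.612, 0.791, -0.0], [-0.0, 0.0, -1.0]]
force: [-0.2, 0.8, 0.2]
opening: 0.63
grasp_force: 0.0
```

>>> play_rows([
  [[0,0,0,0,0,0],[0,0,0,0,0,0],[0,0,0,0,0,0],[0,0,0,0,0,0],[0,0,0,0,0,0]],
])

```text
time_s: 5.6
position: [0.5199, -0.1465, 0.061]
tcp_rot: [[-0.791, 0.612, 0.0], [0.612, 0.791, 0.0], [-0.0, 0.0, -1.0]]
force: [3.6, 5.2, 3.5]
opening: 0.173
grasp_force: 2.8
```

>>> play_rows([
  [[0,0,0,0,0,0],[0,0,0,0,0,0],[0,0,-3,0,0,0],[0,0,-6,0,0,0],[0,0,-12,0,0,0]],
])

```text
time_s: 6.1
position: [0.5188, -0.1461, 0.0817]
tcp_rot: [[-0.791, 0.612, -0.003], [0.612, 0.791, 0.001], [0.003, -0.001, -1.0]]
force: [-0.2, -0.5, -4.2]
opening: 0.158
grasp_force: 30.0
```

>>> play_rows([
  [[0,0,-16,0,0,0],[0,0,-20,0,0,0],[0,0,-20,0,0,0],[0,0,-20,0,0,0],[0,0,-20,0,0,0]],
])

```text
time_s: 6.6
position: [0.5194, -0.1463, 0.1796]
tcp_rot: [[-0.791, 0.612, -0.0], [0.612, 0.791, -0.0], [0.0, -0.0, -1.0]]
force: [-0.1, -0.3, -4.2]
opening: 0.16
grasp_force: 30.0
```

>>> play_rows([
  [[0,0,-20,0,0,0],[0,0,-20,0,0,0],[0,0,-15,0,0,0],[0,0,-8,0,0,0],[0,0,0,0,0,0]],
])

```text
time_s: 7.1
position: [0.5202, -0.1467, 0.2426]
tcp_rot: [[-0.791, 0.612, 0.002], [0.612, 0.791, -0.001], [-0.003, 0.0, -1.0]]
force: [0.6, -0.8, -5.0]
opening: 0.157
grasp_force: 30.0
```

Run:
```python
from h import *
np.set_printoptions(precision=4,suppress=True)
plan([.566,.2015,.24],71.5)
s=bot.read_state();w=s["position"]
for n in("scene","top"):
    p=bot.capture(n)
    for q,z in dict(wing=w[2],tab=w[2]-.0495,collar=w[2]-.029,seat=.12,spout=.11).items():
        for r in bot.pinpoint(p,q)[:3]:
            print(n,q,round(r["confidence"],2),np.round(r["centre"],1),atz(p,r["centre"],z))
cv2.imwrite("pics/s3.png",bot.capture("scene")["image"][80:400,100:500])
```

```text
t 7.1 pos [ 0.5202 -0.1467  0.2426] open 0.1565807518970369 gf 29.988892102846876 F [ 0.6 -0.8 -5. ] q6 -79.9
tilt fix rotvec [ 0.0004  0.0028 -0.    ]
shift mm [176.9 303.4   2.2]
tool y at 52.25 turn world deg 19.25 => tool rz rad -0.3359
scene wing 0.7 [185.1 205.6] [ 0.7357 -0.0323  0.2426]
scene wing 0.69 [364.  137.5] [ 0.4327 -0.0523  0.2426]
scene wing 0.62 [292.4 121.3] [ 0.5135 -0.1485  0.2426]
scene tab 0.97 [143.9 242.2] [ 0.8019 -0.0428  0.1931]
scene tab 0.91 [323.4 161. ] [ 0.4883 -0.0856  0.1931]
scene tab 0.47 [255.6 140.7] [ 0.5656 -0.1934  0.1931]
scene collar 0.62 [290.8 140.9] [ 0.5233 -0.137   0.2136]
scene seat 0.89 [375.2 333.5] [0.5668 0.203  0.12  ]
scene spout 0.95 [325.8 341.8] [0.6298 0.1765 0.11  ]
top wing 0.85 [416.2 335.2] [ 0.3167 -0.2021  0.2426]
top wing 0.78 [396.3 139.3] [ 0.6761 -0.1807  0.2426]
top tab 0.72 [391.9 109.3] [ 0.7501 -0.1841  0.1931]
top collar 0.79 [379.2 224.2] [ 0.5217 -0.1465  0.2136]
top seat 0.96 [205.2 211.4] [0.5671 0.1989 0.12  ]
top spout 0.59 [216.6 179.7] [0.6348 0.1762 0.11  ]
```

View pics/s3.png

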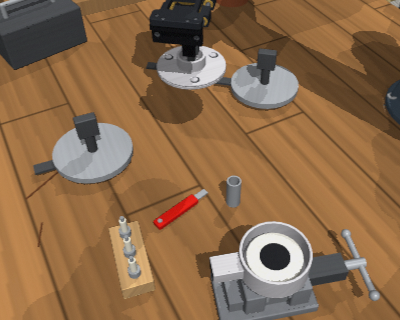

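Lid and cover are lifted together and still nested (crop 191,65). Moving to a spot beside the bowl, for a wrist look at it.

>>> play_rows([
  [[4,17,0,0,0,0],[8,32,0,0,0,0],[10,40,0,0,0,0],[10,40,0,0,0,0],[10,40,0,0,0,0]],
])

```text
time_s: 8.25
position: [0.5906, 0.0141, 0.2411]
tcp_rot: [[-0.79, 0.613, 0.0], [0.613, 0.79, -0.0], [-0.0, -0.0, -1.0]]
force: [1.4, -1.4, -4.2]
opening: 0.161
grasp_force: 30.0
```

>>> play_rows([
  [[10,40,0,0,0,0],[10,40,0,0,0,0],[10,40,0,0,0,0],[7,30,0,0,0,0],[4,18,0,0,0,0]],
])

```text
time_s: 8.75
position: [0.6612, 0.1738, 0.2406]
tcp_rot: [[-0.792, 0.61, 0.0], [0.61, 0.792, 0.001], [0.0, 0.001, -1.0]]
force: [-0.6, -0.4, -3.6]
opening: 0.16
grasp_force: 30.0
```

>>> play_rows([
  [[0,0,0,0,0,-0.084],[0,0,0,0,0,-0.084],[0,0,0,0,0,-0.084],[0,0,0,0,0,-0.084],[0,0,0,0,0,0]],
])

```text
time_s: 9.25
position: [0.6603, 0.1708, 0.2405]
tcp_rot: [[-0.948, 0.317, -0.001], [0.317, 0.948, -0.0], [0.001, -0.0, -1.0]]
force: [0.4, -0.4, -4.9]
opening: 0.162
grasp_force: 30.0
```

Run:
```python
from h import *
np.set_printoptions(precision=4,suppress=True)
plan([.566,.2015,.24],71.5)
p=bot.capture("wrist");cv2.imwrite("pics/w4.png",p["image"])
for q,z in dict(seat=.12,spout=.11).items():
    for r in bot.pinpoint(p,q)[:3]:
        print(q,round(r["confidence"],2),np.round(r["centre"],1),atz(p,r["centre"],z))
for m in bot.silhouettes(p,"spout")[:1]: print(m["pixels"].sum(),m["centre"])
```

```text
t 9.25 pos [0.6603 0.1708 0.2405] open 0.16228445387700355 gf 29.987878164974973 F [ 0.4 -0.4 -4.9] q6 -66.4
tilt fix rotvec [-0.0004 -0.0008 -0.    ]
shift mm [99.2 -0.8  0.6]
tool y at 71.5 turn world deg -0.0 => tool rz rad 0.0001
seat 0.78 [310.4  86.3] [0.5628 0.1995 0.12  ]
20380 [309.6, 82.5]
```

View pics/w4.png

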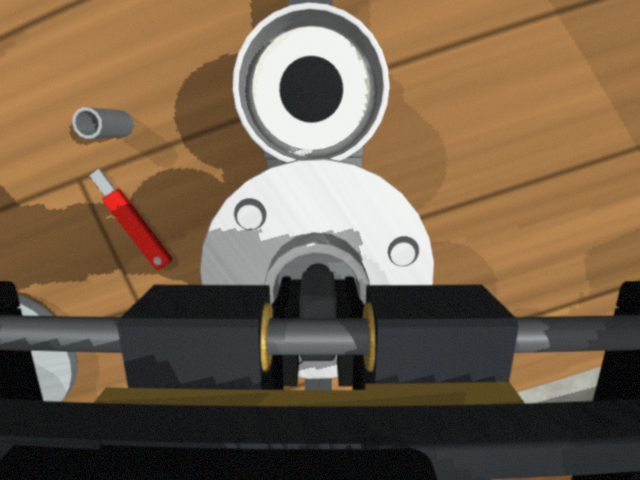

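Wrist view: the bowl rim is centred near (311,83), the wing at (317,270), and the vise's symmetry axis runs vertical at column ~312. So the yaw is right; I'll refine the bowl centre by fitting the rim.

Run:
```python
from h import *
np.set_printoptions(precision=4,suppress=True)
from scipy.optimize import least_squares
p=bot.capture("wrist");g=cv2.cvtColor(p["image"],6).astype(int);hsv=cv2.cvtColor(p["image"],40)
# outer rim: from centre outward, last bright low-saturation pixel before the wood
a0=np.array([.565,.2005]);pts=[]
gray=(hsv[...,1]<60)&(g>110)
for th in np.radians(np.arange(0,360,4)):
    best=None
    for r in np.arange(.040,.062,.0004):
        u=proj(p,[*(a0+r*np.array([np.cos(th),np.sin(th)])),.12]);c,rw=np.round(u).astype(int)
        if 0<=c<640 and 0<=rw<480 and gray[rw,c]: best=r
    if best and best<.058: pts.append(a0+best*np.array([np.cos(th),np.sin(th)]))
pts=np.array(pts)
f=least_squares(lambda v:np.hypot(*(pts-v[:2]).T)-v[2],[*a0,.051],loss="soft_l1",f_scale=.0007)
print(len(pts),f.x,np.median(np.abs(f.fun)))
# where the lid axis appears: plate edge/ holes unclear, so predicted wing/collar pixels from TCP vs networks
s=bot.read_state();w=np.array(s["position"])
for q,dz in (("wing",0),("collar",-.029),("tab",-.0495)):
    for r in bot.pinpoint(p,q)[:1]: print(q,r["confidence"],r["centre"],atz(p,r["centre"],w[2]+dz)-w)
for n in("top","scene"):
    p=bot.capture(n)
    for q,dz in (("wing",0),("collar",-.029),("tab",-.0495),("spout",None)):
        for r in bot.pinpoint(p,q)[:3]:
            X=atz(p,r["centre"],w[2]+dz) if dz is not None else atz(p,r["centre"],.11)
            print(n,q,round(r["confidence"],2),X-w if dz is not None else X)
```

```text
74 [0.5634 0.1993 0.0507] 0.0001651576901639043
wing 0.63 [314.5, 310.1] [-0.0026  0.0006  0.    ]
tab 0.72 [318.4, 373.8] [ 0.0594 -0.0184 -0.0495]
top wing 0.89 [ 0.0109 -0.3531  0.    ]
top wing 0.81 [-0.3415 -0.3721  0.    ]
top wing 0.62 [ 0.0508 -0.0278  0.    ]
top collar 0.8 [ 0.0011 -0.0055 -0.029 ]
top tab 0.75 [ 0.0766 -0.355  -0.0495]
top tab 0.7 [-0.2791 -0.4132 -0.0495]
top tab 0.52 [ 0.0096  0.0034 -0.0495]
top spout 0.6 [0.6346 0.1832 0.11  ]
scene wing 0.85 [ 0.0742 -0.204   0.    ]
scene wing 0.62 [-0.227  -0.2258 -0.    ]
scene tab 0.55 [ 0.139  -0.2051 -0.0495]
scene tab 0.43 [-0.0053  0.0518 -0.0495]
scene spout 0.71 [0.6061 0.2427 0.11  ]
scene spout 0.65 [0.6288 0.1774 0.11  ]
```

>>> play_rows([
  [[10,-0.5,0,0,0,0],[20,-0.5,0,0,0,0],[25,-1,0,0,0,0],[25,-1,0,0,0,0],[14,0,0,0,0,0]],
])

```text
time_s: 10.65
position: [0.5673, 0.1984, 0.241]
tcp_rot: [[-0.949, 0.316, -0.003], [0.316, 0.949, 0.0], [0.003, -0.001, -1.0]]
force: [0.2, -0.4, -4.2]
opening: 0.16
grasp_force: 30.0
```

>>> play_rows([
  [[5.4,0,0,0,0,0],[0,0,10,0,0,0],[0,0,18,0,0,0],[0,0,18,0,0,0],[0,0,6,0,0,0]],
])

```text
time_s: 11.15
position: [0.5653, 0.1987, 0.1865]
tcp_rot: [[-0.948, 0.318, -0.003], [0.318, 0.948, -0.001], [0.003, -0.002, -1.0]]
force: [-1.4, -0.1, -3.6]
opening: 0.161
grasp_force: 30.0
```

>>> play_rows([
  [[0,0,0,0,0,0],[0,0,0,0,0,0]],
])

```text
time_s: 11.35
position: [0.5664, 0.1993, 0.1892]
tcp_rot: [[-0.948, 0.318, 0.001], [0.318, 0.948, 0.0], [-0.001, 0.001, -1.0]]
force: [0.3, 0.9, -3.7]
opening: 0.158
grasp_force: 30.0
```

Run:
```python
from h import *
np.set_printoptions(precision=4,suppress=True)
plan([.565,.1995,.173],71.5)
o=[]
for n in("scene","top"):
    p=bot.capture(n);i=p["image"]
    c=i[260:420,250:450] if n=="scene" else i[130:290,110:310]
    o.append(cv2.resize(c,None,fx=2,fy=2,interpolation=2))
cv2.imwrite("pics/c5.png",np.hstack(o))
```

```text
t 11.35 pos [0.5664 0.1993 0.1892] open 0.15808519319681447 gf 29.98892168747261 F [ 0.3  0.9 -3.7] q6 -62.7
tilt fix rotvec [0.0005 0.0012 0.    ]
shift mm [ 1.4 -0.3 16.2]
tool y at 71.48 turn world deg 0.02 => tool rz rad -0.0003
```

View pics/c5.png

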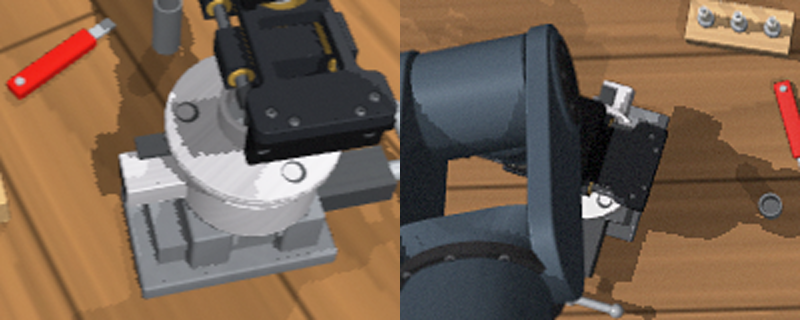

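The tab (137,148 in the left half) sits ~20 px straight above the spout end (133,170), as its height implies. The right half shows the same alignment. Lowering slowly.

>>> play_rows([
  [[0,0,3,0,0,0],[0,0,3,0,0,0],[0,0,2,0,0,0],[0,0,1.5,0,0,0],[0,0,0,0,0,0]],
])

```text
time_s: 11.95
position: [0.5651, 0.1994, 0.1792]
tcp_rot: [[-0.948, 0.317, -0.001], [0.317, 0.948, -0.0], [0.001, -0.0, -1.0]]
force: [-0.1, 1.2, -4.6]
opening: 0.162
grasp_force: 30.0
```

>>> play_rows([
  [[0,0,1,0,0,0],[0,0,1,0,0,0],[0,0,0.5,0,0,0],[0,0,0,0,0,0]],
])

```text
time_s: 12.35
position: [0.5653, 0.1994, 0.177]
tcp_rot: [[-0.948, 0.317, -0.0], [0.317, 0.948, -0.0], [0.0, -0.0, -1.0]]
force: [-0.2, 0.0, -4.8]
opening: 0.161
grasp_force: 30.0
```

>>> play_rows([
  [[0,0,1,0,0,0],[0,0,0.5,0,0,0],[0,0,0,0,0,0]],
])

```text
time_s: 12.65
position: [0.5653, 0.1994, 0.1755]
tcp_rot: [[-0.948, 0.317, -0.0], [0.317, 0.948, -0.0], [0.0, -0.0, -1.0]]
force: [0.9, 0.2, -4.0]
opening: 0.161
grasp_force: 30.0
```

>>> play_rows([
  [[0,0,1,0,0,0],[0,0,0.5,0,0,0],[0,0,0,0,0,0]],
])

```text
time_s: 12.95
position: [0.5653, 0.1994, 0.1739]
tcp_rot: [[-0.948, 0.317, -0.0], [0.317, 0.948, -0.0], [0.0, -0.0, -1.0]]
force: [0.7, -0.4, -4.5]
opening: 0.155
grasp_force: 30.0
```

>>> play_rows([
  [[0,0,0.5,0,0,0],[0,0,0.5,0,0,0],[0,0,0,0,0,0]],
])

```text
time_s: 13.25
position: [0.5653, 0.1994, 0.173]
tcp_rot: [[-0.948, 0.317, 0.0], [0.317, 0.948, -0.0], [-0.0, -0.0, -1.0]]
force: [-0.6, -0.6, -3.9]
opening: 0.158
grasp_force: 30.0
```

>>> play_rows([
  [[0,0,0.5,0,0,0],[0,0,0.5,0,0,0],[0,0,0,0,0,0]],
])

```text
time_s: 13.55
position: [0.5653, 0.1995, 0.1729]
tcp_rot: [[-0.948, 0.317, 0.0], [0.317, 0.948, 0.0], [-0.0, 0.0, -1.0]]
force: [-2.5, 0.9, 3.8]
opening: 0.159
grasp_force: 30.0
```

>>> play_rows([
  [[0,0,0.5,0,0,0],[0,0,0,0,0,0],[0,0,0,0,0,0]],
])

```text
time_s: 13.85
position: [0.5654, 0.1995, 0.1729]
tcp_rot: [[-0.948, 0.317, 0.001], [0.317, 0.948, 0.0], [-0.001, 0.0, -1.0]]
force: [-3.0, -0.2, 6.4]
opening: 0.159
grasp_force: 30.0
```

Seated, with contact at z = 0.1729 as expected. Releasing.

>>> play_rows([
  [[0,0,0,0,0,0],[0,0,0,0,0,0],[0,0,0,0,0,0],[0,0,0,0,0,0],[0,0,0,0,0,0]],
], fingers=1)

```text
time_s: 14.35
position: [0.5654, 0.1994, 0.1714]
tcp_rot: [[-0.948, 0.317, -0.0], [0.317, 0.948, -0.0], [-0.0, -0.0, -1.0]]
force: [0.5, 0.3, 0.5]
opening: 0.524
grasp_force: 0.0
```

>>> play_rows([
  [[0,0,0,0,0,0],[0,0,0,0,0,0],[0,0,0,0,0,0],[0,0,0,0,0,0],[0,0,0,0,0,0]],
])

```text
time_s: 14.85
position: [0.5653, 0.1994, 0.1716]
tcp_rot: [[-0.948, 0.317, 0.0], [0.317, 0.948, 0.0], [-0.0, 0.0, -1.0]]
force: [0.1, 0.3, -0.1]
opening: 0.954
grasp_force: 0.0
```

Run:
```python
from h import *
np.set_printoptions(precision=4,suppress=True)
plan([.5653,.1995,.151],71.5)
p=bot.capture("wrist");o=[p["image"]]
for q,z in dict(wing=.173,collar=.144,tab=.1235).items():
    for r in bot.pinpoint(p,q)[:1]: print(q,round(r["confidence"],2),r["centre"],atz(p,r["centre"],z))
s=bot.capture("scene");o.append(cv2.resize(s["image"][280:430,270:470],(640,480),interpolation=2))
for q,z in dict(wing=.173,collar=.144,tab=.1235,spout=.11).items():
    for r in bot.pinpoint(s,q)[:4]: print("scene",q,round(r["confidence"],2),r["centre"],atz(s,r["centre"],z))
cv2.imwrite("pics/c6.png",cv2.resize(np.hstack(o),(800,300)))
```

```text
t 14.85 pos [0.5653 0.1994 0.1716] open 0.954255523573002 gf 0.0 F [ 0.1  0.3 -0.1] q6 -62.7
tilt fix rotvec [ 0.  0. -0.]
shift mm [ 0.1  0.  20.6]
tool y at 71.51 turn world deg -0.01 => tool rz rad 0.0001
wing 0.68 [315.3, 312.7] [0.5633 0.2002 0.173 ]
collar 0.57 [316.5, 375.8] [0.6112 0.1845 0.144 ]
tab 0.69 [314.6, 378.5] [0.6262 0.1783 0.1235]
scene wing 0.93 [186.4, 205.1] [ 0.7221 -0.1117  0.173 ]
scene wing 0.71 [364.3, 140.0] [ 0.3774 -0.1278  0.173 ]
scene collar 0.96 [377.3, 321.8] [0.5645 0.2006 0.144 ]
scene tab 0.67 [331.0, 335.2] [0.6228 0.1779 0.1235]
scene tab 0.65 [146.8, 242.6] [ 0.7971 -0.1125  0.1235]
scene tab 0.64 [324.6, 161.3] [ 0.4414 -0.1626  0.1235]
scene spout 0.86 [326.9, 343.7] [0.63   0.1798 0.11  ]
scene spout 0.42 [369.1, 370.5] [0.6009 0.2415 0.11  ]
```

View pics/c6.png

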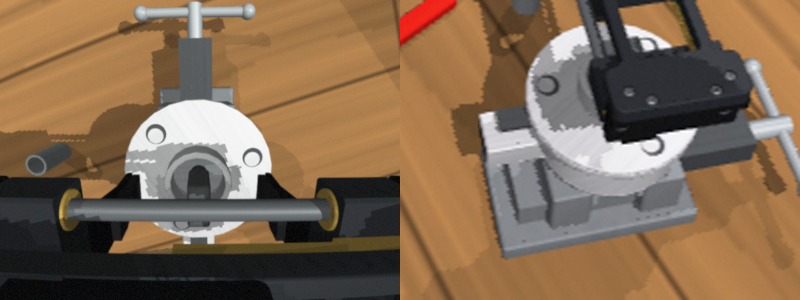

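Left: handle (195,12), vise bar (196,70), wing (198,180) and tab (198,240) are all in line. Right: the lid is level, with its tab over the spout (500,120). Going down to the collar.

>>> play_rows([
  [[0,0,6,0,0,0],[0,0,8,0,0,0],[0,0,4,0,0,0],[0,0,2,0,0,0],[0,0,0,0,0,0]],
])

```text
time_s: 15.8
position: [0.565, 0.1994, 0.1509]
tcp_rot: [[-0.948, 0.317, -0.001], [0.317, 0.948, -0.0], [0.001, -0.001, -1.0]]
force: [0.9, -0.7, -0.5]
opening: 1.002
grasp_force: 0.0
```

>>> play_rows([
  [[0,0,0,0,0,0],[0,0,0,0,0,0],[0,0,0,0,0,0],[0,0,0,0,0,0],[0,0,0,0,0,0]],
], fingers=-1)

```text
time_s: 16.3
position: [0.5654, 0.1994, 0.1517]
tcp_rot: [[-0.948, 0.317, 0.0], [0.317, 0.948, 0.0], [-0.0, 0.0, -1.0]]
force: [0.1, 0.6, 0.6]
opening: 0.633
grasp_force: 0.0
```

>>> play_rows([
  [[0,0,0,0,0,0],[0,0,0,0,0,0],[0,0,0,0,0,0],[0,0,0,0,0,0],[0,0,0,0,0,0]],
])

```text
time_s: 16.8
position: [0.5653, 0.1994, 0.1517]
tcp_rot: [[-0.948, 0.317, 0.0], [0.317, 0.948, -0.0], [-0.0, -0.0, -1.0]]
force: [0.1, -0.2, -0.0]
opening: 0.553
grasp_force: 30.0
```

>>> play_rows([
  [[0,0,-0.5,0,0,0],[0,0,-1,0,0,0],[0,0,-2,0,0,0],[0,0,-3,0,0,0],[0,0,-3,0,0,0]],
])

```text
time_s: 17.3
position: [0.5653, 0.1994, 0.1612]
tcp_rot: [[-0.948, 0.317, -0.0], [0.317, 0.948, -0.0], [0.0, -0.0, -1.0]]
force: [-0.5, 0.5, -1.7]
opening: 0.554
grasp_force: 30.0
```

Run:
```python
from h import *
plan([.5653,.1995,.252],71.5)
p=bot.capture("wrist");s=bot.capture("scene")
o=[p["image"],cv2.resize(s["image"][270:420,270:470],(640,480),interpolation=2)]
cv2.imwrite("pics/c7.png",cv2.resize(np.hstack(o),(800,300)))
```

```text
t 17.3 pos [0.5653 0.1994 0.1612] open 0.5543237671044732 gf 29.99949027551338 F [-0.5  0.5 -1.7] q6 -62.7
tilt fix rotvec [-0.0001 -0.0001  0.    ]
shift mm [  0.    0.  -90.8]
tool y at 71.51 turn world deg -0.01 => tool rz rad 0.0001
```

View pics/c7.png

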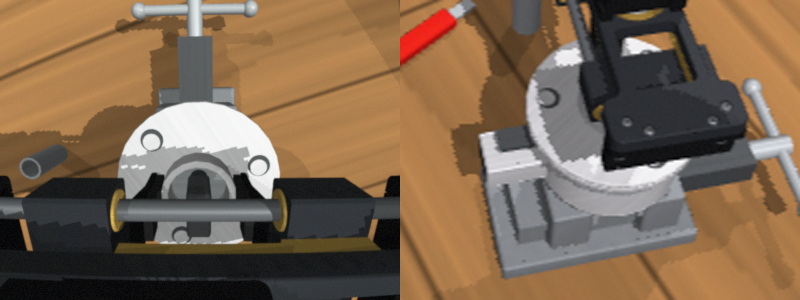

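The load is 1.7 N (the cover alone), and the lid's tab (515,135) stays put while the cover rises. Continuing the lift.

>>> play_rows([
  [[0,0,-4,0,0,0],[0,0,-6,0,0,0],[0,0,-8,0,0,0],[0,0,-8,0,0,0],[0,0,-8,0,0,0]],
])

```text
time_s: 17.9
position: [0.5655, 0.1995, 0.196]
tcp_rot: [[-0.948, 0.317, 0.001], [0.317, 0.948, 0.0], [-0.001, 0.0, -1.0]]
force: [0.1, 0.5, -3.0]
opening: 0.554
grasp_force: 30.0
```

>>> play_rows([
  [[0,0,-10,0,0,0],[0,0,-10,0,0,0],[0,0,-10,0,0,0],[0,0,-10,0,0,0],[0,0,-8,0,0,0]],
])

```text
time_s: 18.4
position: [0.5655, 0.1995, 0.2442]
tcp_rot: [[-0.948, 0.317, 0.001], [0.317, 0.948, 0.0], [-0.001, 0.0, -1.0]]
force: [0.1, 0.4, -1.7]
opening: 0.557
grasp_force: 30.0
```

>>> play_rows([
  [[0,0,-5,0,0,0],[0,0,-2,0,0,0],[0,0,0,0,0,0],[0,0,0,0,0,0],[0,0,0,0,0,0]],
])

```text
time_s: 18.9
position: [0.565, 0.1994, 0.2495]
tcp_rot: [[-0.948, 0.317, -0.001], [0.317, 0.948, -0.0], [0.001, -0.001, -1.0]]
force: [0.2, -0.7, -1.8]
opening: 0.557
grasp_force: 30.0
```

Run:
```python
from h import *
plan([.5653,.1995,.252],71.5)
s=bot.capture("scene")
cv2.imwrite("pics/c8.png",cv2.resize(s["image"][200:420,260:480],(600,600),interpolation=2))
```

```text
t 18.9 pos [0.565  0.1994 0.2495] open 0.5572494672551259 gf 29.999581596348435 F [ 0.2 -0.7 -1.8] q6 -62.7
tilt fix rotvec [-0.0006 -0.001  -0.    ]
shift mm [-0.2  0.2 -2.5]
tool y at 71.5 turn world deg -0.0 => tool rz rad 0.0001
```

View pics/c8.png

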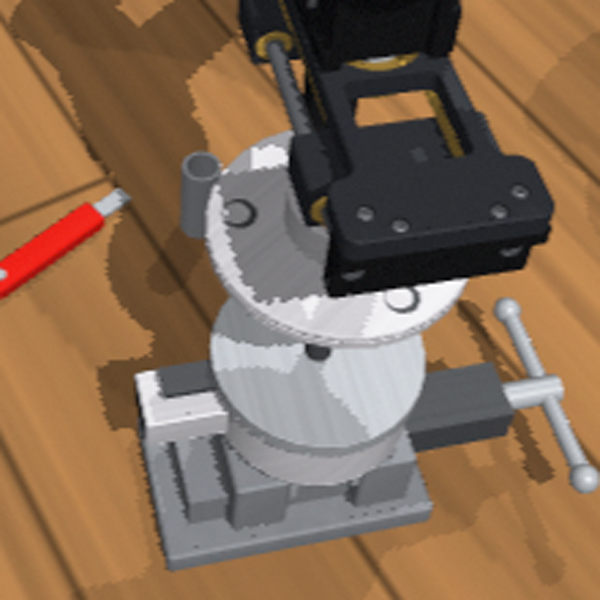

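The cover is held level ~98 mm up and the lid sits home with its stem visible at (318,350). Before handing in I'll check the tab against the spout end corners seen at (137,372), (147,412), and the tab end at (160,367), (165,393).

Run:
```python
from h import *
np.set_printoptions(precision=4,suppress=True)
s=bot.capture("scene");k=220/600
f=lambda c:(260+c[0]*k,200+c[1]*k)
A,B=[atz(s,f(c),.11) for c in((137,372),(147,412))]
T1,T2=[atz(s,f(c),.1235) for c in((160,367),(165,393))]
m=(A+B)/2;t=(T1+T2)/2
ax=np.array([B[1]-A[1],-(B[0]-A[0])]);ax/=np.linalg.norm(ax)
print("spout width",np.linalg.norm(A-B),"end mid",m,"axis from edge deg",np.degrees(np.arctan2(ax[1],ax[0])),"tab end",t,"w",np.linalg.norm(T1-T2))
c=np.array([.5665,.202]);
for n,P in(("spout",m),("tab",t)): d=P[:2]-c;print(n,np.degrees(np.arctan2(d[1],d[0])),np.linalg.norm(d))
for q,z in (("tab",.1235),("spout",.11),("seat",.12)):
    for r in bot.pinpoint(s,q)[:4]: print(q,round(r["confidence"],2),r["centre"],atz(s,r["centre"],z))
for dth in(-26,-22,-18.5,-15):
    u=np.radians(dth);print(dth,"tab tip px",(proj(s,[c[0]+.08*np.cos(u),c[1]+.08*np.sin(u),.1235])-[260,200])/k,"spout end px",(proj(s,[c[0]+.091*np.cos(u),c[1]+.091*np.sin(u),.11])-[260,200])/k)
```

```text
spout width 0.02349561189658578 end mid [0.6479 0.1699 0.11  ] axis from edge deg -15.886107373903844 tab end [0.6395 0.176  0.1235] w 0.014956424027612606
spout -21.53435019094845 0.08748718838777546
tab -19.592501628003912 0.07753162767663689
tab 0.76 [330.6, 333.7] [0.6221 0.1756 0.1235]
tab 0.72 [144.3, 246.2] [ 0.8027 -0.1066  0.1235]
tab 0.56 [323.0, 159.0] [ 0.4406 -0.1704  0.1235]
spout 0.74 [328.3, 342.8] [0.6276 0.1795 0.11  ]
-26 tab tip px [155.7185 365.0511] spout end px [133.9774 380.2705]
-22 tab tip px [156.6397 374.7357] spout end px [134.8656 391.2417]
-18.5 tab tip px [158.0954 383.2407] spout end px [136.3732 400.8896]
-15 tab tip px [160.1616 391.7403] spout end px [138.569  410.5435]
```

```bash
python3 -c "
from rig import bot
print(bot.hand_in())"
```

```text
the job is handed in; nothing more can be done
None
```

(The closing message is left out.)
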